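# Run a fingertip along the duct to shut its covers

## Task

The four small hinged covers of the aluminium duct on the black plate have been left ajar. Run the fingertips lightly along the duct, starting at the end block with the thumb screw, so that the covers are pressed flat one after another in that order; do not lift any cover or lean hard on the duct. Leave the post, the jar and the screwdriver where they are.

Things in the scene. Friction and masses are not known exactly. Their poses are not given: they have to be found in the camera images.
- breadboard: Fixed black plate 360 x 460 x 12 mm lying on the table; origin at the centre of its underside, z up. Screwed along its middle is an aluminium duct, 36 mm wide, top 42 mm above the table, running roughly along the plate's +y as a gentle curve of four straight 56 mm sections, each turned 10 degrees left of the one before (seen from above). Four hinged covers, one per section.
- thumb_screw (a point): Top centre of the fixed brass thumb screw (20 mm across, top 60 mm above the table) on the dark end block (34 x 44 x 30 mm) at the start of the duct, 19 mm before the hinge of cover 1. The duct's other end is open.
- stage (a point): Top centre of a fixed black two-axis stage with micrometer screws, about 80 x 80 mm, 105 mm above the table, at the plate's corner past the last cover, on the far side. Not to be used.
- cover1 (a joint): Hinge angle (rad) of cover 1, counted from the end block: 0 = shut flat, grows as its free end rises; starts at 0.22 to 0.5, limit 1.6. Stiff grey metal flap 52 x 36 x 4 mm, hinged crosswise at its edge nearest the end block. Friction hinge, no spring: it stays where left; about 0.4 N at the free end moves it.
- hinge1 (a point): Fixed point on the duct's centreline at the hinge edge of cover 1, level with the top face of the shut covers (42 mm above the table). The section runs from here 56 mm straight towards the free end of its cover, where the next hinge lies.
- lip1 (a point): Point on cover 1, moving with it: middle of its free edge on the top face, 53 mm along from its hinge; when shut it lies level with the hinge points.
- cover2 (a joint): Hinge angle (rad) of cover 2, counted from the end block: 0 = shut flat, grows as its free end rises; starts at 0.22 to 0.5, limit 1.6. Stiff grey metal flap 52 x 36 x 4 mm, hinged crosswise at its edge nearest the end block. Friction hinge, no spring: it stays where left; about 0.4 N at the free end moves it.
- hinge2 (a point): Fixed point on the duct's centreline at the hinge edge of cover 2, level with the top face of the shut covers (42 mm above the table). The section runs from here 56 mm straight towards the free end of its cover, where the next hinge lies.
- lip2 (a point): Point on cover 2, moving with it: middle of its free edge on the top face, 53 mm along from its hinge; when shut it lies level with the hinge points.
- cover3 (a joint): Hinge angle (rad) of cover 3, counted from the end block: 0 = shut flat, grows as its free end rises; starts at 0.22 to 0.5, limit 1.6. Stiff grey metal flap 52 x 36 x 4 mm, hinged crosswise at its edge nearest the end block. Friction hinge, no spring: it stays where left; about 0.4 N at the free end moves it.
- hinge3 (a point): Fixed point on the duct's centreline at the hinge edge of cover 3, level with the top face of the shut covers (42 mm above the table). The section runs from here 56 mm straight towards the free end of its cover, where the next hinge lies.
- lip3 (a point): Point on cover 3, moving with it: middle of its free edge on the top face, 53 mm along from its hinge; when shut it lies level with the hinge points.
- cover4 (a joint): Hinge angle (rad) of cover 4, counted from the end block: 0 = shut flat, grows as its free end rises; starts at 0.22 to 0.5, limit 1.6. Stiff grey metal flap 52 x 36 x 4 mm, hinged crosswise at its edge nearest the end block. Friction hinge, no spring: it stays where left; about 0.4 N at the free end moves it.
- hinge4 (a point): Fixed point on the duct's centreline at the hinge edge of cover 4, level with the top face of the shut covers (42 mm above the table). The section runs from here 56 mm straight towards the free end of its cover, where the next hinge lies.
- lip4 (a point): Point on cover 4, moving with it: middle of its free edge on the top face, 53 mm along from its hinge; when shut it lies level with the hinge points.
- post: Loose bystander: upright steel mounting post, 17 mm thick, 65 mm tall, on a 36 mm round foot; origin at the centre of its underside, on the plate on the robot's side of the duct.
- jar: Loose bystander: small amber glass jar with black cap, 44 mm across, 50 mm tall; origin at the centre of its underside, on the plate on the far side of the duct.
- driver: Loose bystander: screwdriver 150 mm long with a black handle, lying on the plate on the robot's side of the duct, about along it; origin at the middle of its length, on the underside.

How it is judged:
On the way, in this order (a step that is already met when the one before it is completed fails the run):
1. cover 1 pressed flat (value of joint cover1 below 0.07 rad), for 0.1 s.
2. cover 2 pressed flat (value of joint cover2 below 0.07 rad), for 0.1 s.
3. cover 3 pressed flat (value of joint cover3 below 0.07 rad), for 0.1 s.
4. cover 4 pressed flat (value of joint cover4 below 0.07 rad), for 0.1 s.
At the end, for the whole second after the job is handed in: All four covers are shut to within 0.07 rad (free edge less than 4 mm up) and at rest, and the post, the jar and the screwdriver are within 15 mm of where they stood (value of joint each of cover1, cover2, cover3, cover4 below 0.07 rad and velocity of joint each of cover1, cover2, cover3, cover4 below 0.05 rad/s and distance of each of post, jar, driver from where it was at the start of the episode below 0.015 m); the robot touches nothing.
It fails at once if a cover is shut before the one preceding it (nearer the end block) ((value of joint cover2 below 0.07 rad and not (value of joint cover1 below 0.07 rad)) or (value of joint cover3 below 0.07 rad and not (value of joint cover2 below 0.07 rad)) or (value of joint cover4 below 0.07 rad and not (value of joint cover3 below 0.07 rad))).
It fails at once if a cover is lifted open beyond 0.8 rad (value of joint any of cover1, cover2, cover3, cover4 above 0.8 rad).
It fails at once if the duct or its plate is pressed with more than 30 N (contact force between any of the fingers, the arm and breadboard above 30 N).
It fails at once if a bystander is moved by more than 15 mm or lifted (distance of any of post, jar, driver from where it was at the start of the episode above 0.015 m).
It also fails if it takes over 51 s, if anything falls off the work surface, if the arm or the gripper's body presses on something with over 40 N, if the wrist force passes 120 N, or if a joint passes its speed limit or range.

## Robot

A 6-joint arm with a two-finger parallel gripper is mounted at the origin on the work surface. World frame = base frame: x ahead of the robot, y to its left, z up, the work surface at z = 0. Lengths are in m, angles in rad, forces in N, time in s.
With the tool pointing down it reaches from about 0.35 to 0.975 m from the base axis. Payload 17.4 kg.
Tool frame: the origin (TCP) lies midway between the tips of the shut fingers; the grasp point (between the pads) lies grip_point_offset behind it (grip_point_offset is the distance from the TCP to the grasp point, in m); z points along the fingers, y is the direction in which the jaws open and shut (so a half turn about z gives the same grasp; the last joint's range is limited). The gripper opens to 85 mm and grips with 20 to 120 N. Pads are 22 mm wide; open, the fingers measure 114 mm over their backs; the gripper's body (76 mm by 85 mm) begins 54 mm behind the grasp point. The pads swing forward as they close: fully open they stand 13 mm farther back than shut.
Start: joints at [-1.216, 0.116, 1.442, -0, 1.584, -0.038], TCP at [0.258, -0.624, 0.206] pointing down, gripper open.
Joint ranges: [-2.83, 2.83], [-0.83, 2.19], [0.07, 2.5], [-1.14, 4.28], [0.01, 3], [-2.97, 2.97]. Speed limits (rad/s): [1.89, 1.89, 2.22, 3.14, 3.14, 3.14].

## Interface

Orientations are given as a unit quaternion [w, x, y, z].
In Python, from rig import state, read_camera, finish_job, cut_out, place_of, grip_point_offset gives the robot as it stands.
- The arm moves only by the shell command python3 -m pendant 'ROWS' [FORCE]. ROWS is text: rows parted by semicolons, each of 7 numbers parted by spaces: the shift along the world's x, y, z in units of 0.15 m (1.0 is 0.15 m), then the turn, a rotation vector about the world's x, y, z in units of 30 degrees (1.0 is 30 degrees), then the gripper command: -1 is shut, 1 is fully open, values between are in proportion. In form: x y z wx wy wz claw; .... A call has exactly 5 rows; each row is the pose to reach, as a shift and turn from the pose measured when the call began; what a row does not reach only later rows make up. A row lasts 1/12 s, in which the tool goes at most 41.7 mm and 7.16 degrees, less where a joint would pass 70% of its speed; a pose out of reach is approached as far as the arm can. A call with a number of a shift or a turn outside -1 to 1 is refused whole. A call with a gripper value outside its range is refused whole. The fingers move at their own pace and stop on an object; FORCE is the grip in N (left out, the last holds). Time passes only in rows, so rows that repeat a pose let the fingers close, or fill a call up. It gives the time, the measured TCP pose, the force and the opening at its end, in the units of the state.
- state(): the state, without advancing time (a new reading comes with each control period).
- read_camera(name): name is "side" or "top"; returns a dict with "frame" (384x512x3 uint8, red, green, blue), "range_z" (384x512 float32, m along the optical axis (not along the pixel's ray), 0 where there is no reading), "camera_matrix" (3x3 intrinsics, pixels), "rvec" (rotation vector, rad) and "tvec" (3), from world to camera coordinates, as OpenCV has them. Camera axes: x right, y down, z forward; pixel columns grow to the right and rows downward; lengths in m; the calibration is good to about 2 mm. A picture is of the moment at which its call begins.
- finish_job(): hands the job in, once; it reports no verdict.
Trained networks look in the newest picture that a camera, given by its name, has taken for a name from the list of things; names that differ only in an ending like _2 or _b are one class to them, and where a whole thing is asked for, a point or a joint stands for the part that bears it (a point fixed in the world has none). Each returns a list of dicts, best first, with "conf" (0 to 1); they miss things now and then, are a little off and sometimes report something else, mostly with a low value. They report only what shows in the picture. A call takes as long as a camera call.
- cut_out(name, camera): "region" (384x512 bool, what is visible of it).
- place_of(name, camera): "centre" ([x, y, z] in m, in world coordinates, good to about 4 mm: a listed point, or the origin of a listed thing).
The state is a dict: "clock": time; "q": joint angles; "qvel": joint speeds; "effort": joint torques, N m; "tool_pos": TCP position; "orientation": TCP orientation; "ft_force": force on the tool from outside, world axes, zero at the start; "ft_torque": the same for the moment, N m; "grip_width": opening from 0.0 (shut) to 1.0 (fully open).
Only numpy, scipy, OpenCV 4.12 (cv2) and the standard library are available. Lean on these libraries where they do the work, as an engineer would, in place of code of your own. Each camera call takes 0.05 s, during which the arm holds its last target.

## Working session

There is one attempt and no reset: what is moved stays moved. The work goes in short steps, Python scripts to look and compute and a shell command to move; the robot and the scene stay as the last step left them, time stands still between calls to the robot, and variables do not carry over. Pictures are saved under pics/ and viewed, and the job is handed in when it is done.

```bash
mkdir -p pics; ls
cat > h.py <<'E'
import numpy as np,cv2
from rig import *
def snap(name,fn):
    c=read_camera(name); cv2.imwrite('pics/'+fn,cv2.cvtColor(c['frame'],cv2.COLOR_RGB2BGR)); return c
def proj(c,p):
    return cv2.projectPoints(np.array(p,float).reshape(-1,3),c['rvec'],c['tvec'],c['camera_matrix'],None)[0].reshape(-1,2)
E
python3 - <<'E'
from h import *
for n in['top','side']:
    c=snap(n,n+'0.png')
    for k in['breadboard','thumb_screw','stage','hinge1','lip1','hinge2','lip2','hinge3','lip3','hinge4','lip4','post','jar','driver']:
        r=place_of(k,n)
        for d in r[:2]: print(n,k,round(d['conf'],2),np.round(d['centre'],4),proj(c,d['centre']).round()[0])
s=state();print(s, grip_point_offset)
E
```

```text
pics
top breadboard 0.62 [0.5195 0.0411 0.0011] [252. 216.]
top thumb_screw 0.78 [ 0.5038 -0.0897  0.06  ] [315. 222.]
top stage 0.68 [0.6513 0.1939 0.1072] [178. 149.]
top hinge1 0.91 [0.5286 0.0377 0.0423] [254. 211.]
top hinge1 0.63 [ 0.5205 -0.0172  0.0404] [280. 215.]
top lip1 0.97 [0.5249 0.0337 0.0596] [257. 212.]
top lip1 0.96 [0.5236 0.0932 0.061 ] [228. 213.]
top hinge2 0.91 [0.5286 0.0377 0.0423] [254. 211.]
top hinge2 0.63 [ 0.5205 -0.0172  0.0404] [280. 215.]
top lip2 0.97 [0.5249 0.0337 0.0596] [257. 212.]
top lip2 0.96 [0.5236 0.0932 0.061 ] [228. 213.]
top hinge3 0.91 [0.5286 0.0377 0.0423] [254. 211.]
top hinge3 0.63 [ 0.5205 -0.0172  0.0404] [280. 215.]
top lip3 0.97 [0.5249 0.0337 0.0596] [257. 212.]
top lip3 0.96 [0.5236 0.0932 0.061 ] [228. 213.]
top hinge4 0.91 [0.5286 0.0377 0.0423] [254. 211.]
top hinge4 0.63 [ 0.5205 -0.0172  0.0404] [280. 215.]
top lip4 0.97 [0.5249 0.0337 0.0596] [257. 212.]
top lip4 0.96 [0.5236 0.0932 0.061 ] [228. 213.]
top post 0.69 [0.3888 0.1518 0.014 ] [202. 276.]
top jar 0.65 [ 0.61   -0.0066  0.0148] [273. 176.]
top driver 0.73 [ 0
[... 1290 characters left out ...]
.0134] [202. 303.]
{'clock': 1.5, 'q': array([-1.21581109e+00,  1.16001060e-01,  1.44160987e+00, -8.76484688e-06,
        1.58403495e+00, -3.78034633e-02]), 'qvel': array([ 0.00078161, -0.00172618,  0.0002361 , -0.00145958,  0.00083405,
        0.00090329]), 'effort': array([ 2.37930013e-03, -7.31727290e+01, -6.32644844e+01,  9.49550599e-05,
        5.50801215e-04,  1.38357379e-05]), 'tool_pos': array([ 0.25835094, -0.623592  ,  0.20639629]), 'orientation': array([-2.55886270e-05,  9.80776548e-01,  1.95134213e-01, -8.53022182e-06]), 'ft_force': array([-0.0821129 ,  0.6245815 , -0.67720929]), 'ft_torque': array([-0.01555984, -0.0007601 ,  0.0355794 ]), 'grip_width': 0.9962706189955868} 0.0187
```

Run:
```python
from h import *
a=cv2.imread('pics/top0.png')[120:310,140:360];b=cv2.imread('pics/side0.png')[110:340,90:350]
cv2.imwrite('pics/tc.png',cv2.resize(a,None,fx=3,fy=3));cv2.imwrite('pics/sc.png',cv2.resize(b,None,fx=2.6,fy=2.6))
```

```text
(no output)
```

View pics/tc.png

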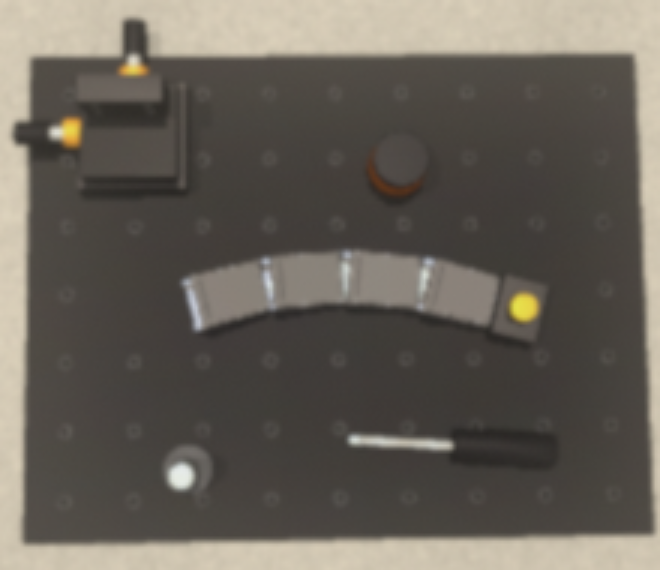

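View pics/sc.png

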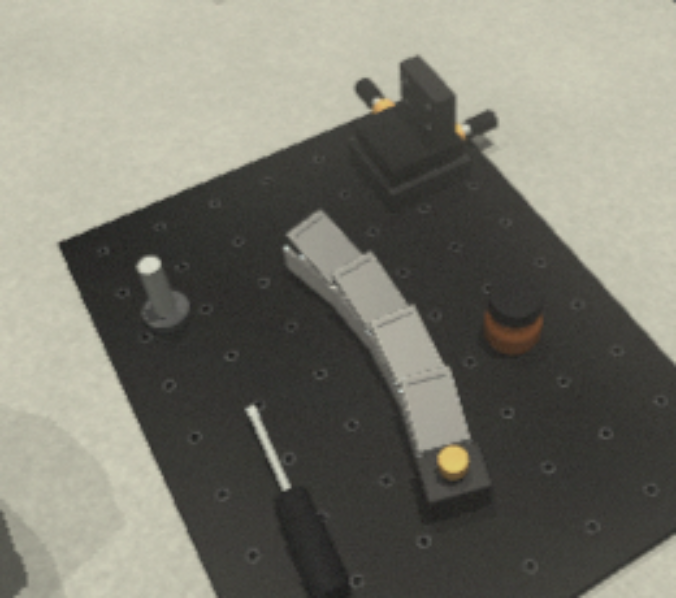

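The pictures show the duct curving from the brass screw (top pixel ~(315,222)) leftwards to about (203,220). The jar and stage are on the far side, and the post and driver on the near side. Next I fit the duct line.

```bash
cat >> h.py <<'E'
def geom(p):
    h=np.array(p[:2]);a=p[2];H=[h];U=[]
    for i in range(4):
        t=a+np.radians(10)*i;u=np.array([-np.sin(t),np.cos(t)]);U.append(u);H.append(H[-1]+.056*u)
    return np.array(H),np.array(U)
E
python3 - <<'E'
from h import *
from scipy.optimize import least_squares
P={'h':[],'l':[]};S=[]
for n in['top','side']:
    c=read_camera(n)
    for k,m in(('h','hinge1'),('l','lip1')):
        for d in place_of(m,n):
            if d['conf']>.2:P[k].append(np.array(d['centre']));print(n,m,round(d['conf'],2),np.round(d['centre'],4))
    S.append(np.array(place_of('thumb_screw',n)[0]['centre'])[:2])
def f(p):
    H,U=geom(p);r=[]
    for s in S:r+=list(s-(H[0]-.019*U[0]))
    for q in P['h']:
        D=q[:2]-H[:4];r+=list(D[np.argmin((D**2).sum(1))])
    for q in P['l']:
        L=H[:4]+U*np.sqrt(max(0,.053**2-(q[2]-.042)**2));D=q[:2]-L;r+=list(D[np.argmin((D**2).sum(1))])
    return np.array(r)
s=least_squares(f,[.508,-.071,-.24],loss='soft_l1',f_scale=.004)
print(s.x,np.degrees(s.x[2]),np.round(f(s.x)*1000,1))
H,U=geom(s.x);print(H.round(4),U.round(3))
np.save('fit.npy',s.x)
c=read_camera('top');R,_=cv2.Rodrigues(c['rvec']);z=c['range_z'];K=c['camera_matrix']
def at(px):
    u,v=px.round().astype(int);d=z[v,u];return R.T@(np.linalg.inv(K)@[u,v,1]*d-c['tvec'].ravel()) 
for i in range(4):
    print(i+1,[tuple(at(proj(c,[*(H[i]+U[i]*t),.042+t*.35])[0]).round(3)) for t in(.015,.03,.045)])
for n in('top','side'):
    c=read_camera(n);im=cv2.resize(c['frame'][...,::-1],None,fx=3,fy=3)
    pts=np.c_[H,np.full(5,.042)]
    for w in(-.018,0,.018):
        for i in range(4):
            N=np.array([U[i][1],-U[i][0]])*w
            q=proj(c,[[*(H[i]+N),.042],[*(H[i+1]+N),.042]])*3+1
            cv2.line(im,tuple(map(int,q[0])),tuple(map(int,q[1])),(0,0,255),1)
    o=(420,360) if n=='top' else (400,450)
    cv2.imwrite(f'pics/ov_{n}.png',im[o[1]:o[1]+570,o[0]:o[0]+660])
E
```

```text
top hinge1 0.97 [ 0.5233 -0.0192  0.0384]
top hinge1 0.83 [ 0.5062 -0.0681  0.0442]
top hinge1 0.79 [0.5235 0.0948 0.0428]
top hinge1 0.7 [0.526  0.0352 0.044 ]
top lip1 0.95 [0.5273 0.0324 0.0582]
top lip1 0.93 [0.523  0.0929 0.0609]
top lip1 0.85 [0.5119 0.1387 0.058 ]
top lip1 0.68 [ 0.5177 -0.0215  0.0607]
side hinge1 0.92 [ 0.5232 -0.0163  0.0412]
side hinge1 0.89 [0.5206 0.0923 0.0436]
side hinge1 0.87 [ 0.5088 -0.0718  0.0442]
side hinge1 0.85 [0.5303 0.042  0.0434]
side lip1 0.83 [0.5081 0.1412 0.0648]
side lip1 0.71 [ 0.5232 -0.026   0.0585]
side lip1 0.7 [0.5252 0.0921 0.0582]
side lip1 0.62 [0.5244 0.0316 0.0595]
[ 0.50836526 -0.07162639 -0.26013472] -14.904621843555406 [ 0.1 -2.9  1.4 -1.5  0.5 -1.7 -2.2  3.5  0.9  0.7 -1.6 -3.1  0.4  1.2
 -2.  -1.8  0.4 -0.2  2.7  3.7  0.2 -0.4 -0.2  5.3  2.5 -4.1 -3.4  2.2
 -2.   0.9  1.9 -3.   2.1  3.6 -2.6 -0.7]
[[ 0.5084 -0.0716]
 [ 0.5228 -0.0175]
 [ 0.5276  0.0383]
 [ 0.5226  0.0941]
 [ 0.508   0.1481]] [[ 0.257  0.966]
 [ 0.085  0.996]
 [-0.089  0.996]
 [-0.26   0.965]]
1 [(np.float64(0.513), np.float64(-0.058), np.float64(0.047)), (np.float64(0.517), np.float64(-0.043), np.float64(0.05)), (np.float64(0.521), np.float64(-0.029), np.float64(0.058))]
2 [(np.float64(0.524), np.float64(-0.002), np.float64(0.045)), (np.float64(0.526), np.float64(0.013), np.float64(0.051)), (np.float64(0.528), np.float64(0.028), np.float64(0.056))]
3 [(np.float64(0.526), np.float64(0.054), np.float64(0.05)), (np.float64(0.524), np.float64(0.069), np.float64(0.053)), (np.float64(0.524), np.float64(0.084), np.float64(0.059))]
4 [(np.float64(0.518), np.float64(0.109), np.float64(0.047)), (np.float64(0.516), np.float64(0.124), np.float64(0.053)), (np.float64(0.511), np.float64(0.138), np.float64(0.06))]
```

View pics/ov_top.png

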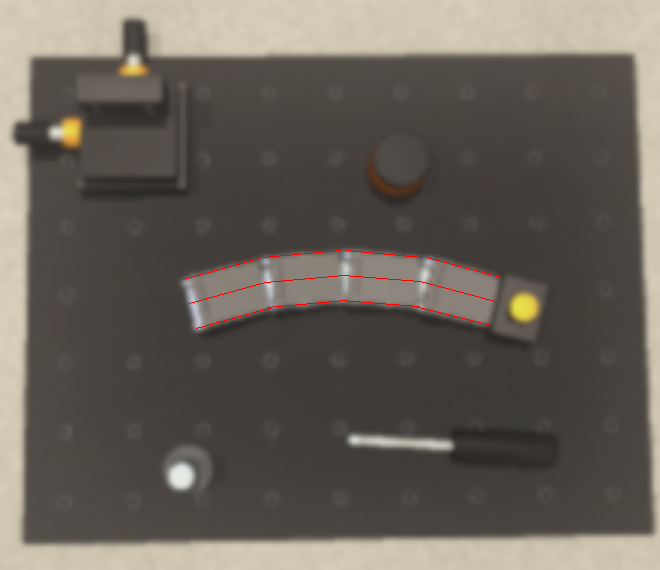

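View pics/ov_side.png

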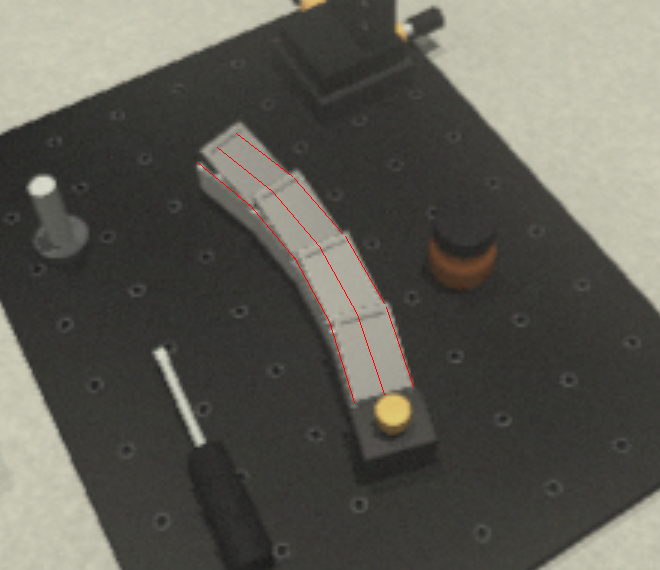

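The overlay lies on the duct edges in both views, and the covers stand at about 0.33 rad. I'm approaching with the fingers closing.

```bash
python3 -m pendant '0.1 0.2 0 0 0 0 -1;0.2 0.4 0 0 0 -0.1 -1;0.3 0.6 0 0 0 -0.2 -1;0.4 0.8 0 0 0 -0.3 -1;0.45 0.98 0 0 0 -0.4 -1' 20
python3 -m pendant '0.1 0.2 0 0 0 0 -1;0.2 0.4 0 0 0 -0.1 -1;0.3 0.6 0 0 0 -0.2 -1;0.4 0.8 0 0 0 -0.3 -1;0.45 0.98 0 0 0 -0.3 -1'
python3 -m pendant '0.1 0.2 0 0 0 0 -1;0.2 0.4 0 0 0 0 -1;0.3 0.6 0 0 0 0 -1;0.4 0.8 0 0 0 0 -1;0.42 0.98 0 0 0 0 -1'
```

```text
clock: 2.47
tool_pos: [0.3269, -0.4749, 0.2063]
orientation: [-0.0, 0.996, 0.09, 0.0]
ft_force: [-0.2, 0.1, 0.6]
grip_width: 0.295
clock: 2.88
tool_pos: [0.3953, -0.3261, 0.2065]
orientation: [0.0, 1.0, 0.011, 0.0]
ft_force: [1.0, -0.5, 0.9]
grip_width: 0.006
clock: 3.3
tool_pos: [0.4594, -0.1772, 0.2065]
orientation: [-0.0, 1.0, 0.011, 0.001]
ft_force: [0.6, -0.6, 0.3]
grip_width: 0.001
```

```bash
python3 -m pendant '0.08 0.2 0 0 0 0 -1;0.16 0.4 0 0 0 0 -1;0.24 0.6 -0.1 0 0 0 -1;0.32 0.78 -0.25 0 0 0 -1;0.37 0.87 -0.4 0 0 0 -1'
python3 -m pendant '0 0 -0.1 0 0 0 -1;0 0 -0.2 0 0 0 -1;0 0 -0.3 0 0 0 -1;0 0 -0.35 0 0 0 -1;0 0 -0.38 0 0 0 -1'
python3 - <<'E'
from h import *
snap('side','s1.png');print(state()['tool_pos'],state()['ft_force'])
E
```

```text
clock: 3.72
tool_pos: [0.5159, -0.044, 0.1465]
orientation: [-0.0, 1.0, 0.012, 0.002]
ft_force: [0.5, -0.4, 0.4]
grip_width: -0.002
clock: 4.13
tool_pos: [0.5155, -0.0439, 0.0885]
orientation: [-0.0, 1.0, 0.012, 0.001]
ft_force: [0.4, -0.6, 0.3]
grip_width: -0.001
[ 0.51546997 -0.04400045  0.08835371] [ 0.05020507 -0.23189602 -0.81068605]
```

View pics/s1.png

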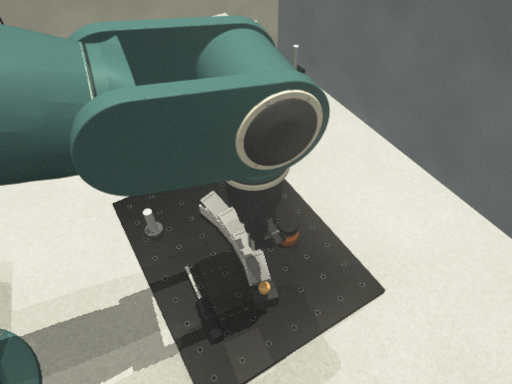

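The fingers are above cover 1 (side pixel ~(258,255)), clear of the jar and post. Now a gentle descent.

```bash
python3 -m pendant '0 0 -0.06 0 0 0 -1;0 0 -0.12 0 0 0 -1;0 0 -0.18 0 0 0 -1;0 0 -0.22 0 0 0 -1;0 0 -0.25 0 0 0 -1'
python3 -m pendant '0 0 -0.01 0 0 0 -1;0 0 -0.02 0 0 0 -1;0 0 -0.03 0 0 0 -1;0 0 -0.04 0 0 0 -1;0 0 -0.045 0 0 0 -1'
```

```text
clock: 4.6
tool_pos: [0.5152, -0.044, 0.0498]
orientation: [-0.0, 1.0, 0.012, 0.001]
ft_force: [0.5, 1.0, -0.5]
grip_width: -0.004
clock: 5.02
tool_pos: [0.5153, -0.044, 0.0431]
orientation: [-0.0, 1.0, 0.012, 0.001]
ft_force: [0.4, -0.3, 0.0]
grip_width: -0.002
```

```bash
python3 -m pendant '0.005 0.02 0.004 0 0 0 -1;0.01 0.04 0.004 0 0 0 -1;0.02 0.06 0.004 0 0 0 -1;0.025 0.08 0.004 0 0 0 -1;0.03 0.09 0.004 0 0 0 -1'
python3 -m pendant '0 0.02 0 0 0 0 -1;0.005 0.04 0 0 0 0 -1;0.01 0.06 0 0 0 0 -1;0.02 0.08 0 0 0 0 -1;0.02 0.1 0 0 0 0 -1'
python3 - <<'E'
from h import *
for n in('side','top'):
  c=read_camera(n);cv2.imwrite(f'pics/{n}2.png',cv2.resize(c['frame'][150:300,150:350,::-1],None,fx=3.5,fy=3.5))
E
```

```text
clock: 5.43
tool_pos: [0.52, -0.03, 0.0438]
orientation: [-0.0, 1.0, 0.012, 0.001]
ft_force: [-0.1, -0.2, 0.8]
grip_width: -0.002
clock: 5.85
tool_pos: [0.5232, -0.0147, 0.0438]
orientation: [-0.0, 1.0, 0.012, 0.001]
ft_force: [-0.6, -0.0, 0.3]
grip_width: 0.001
```

View pics/side2.png

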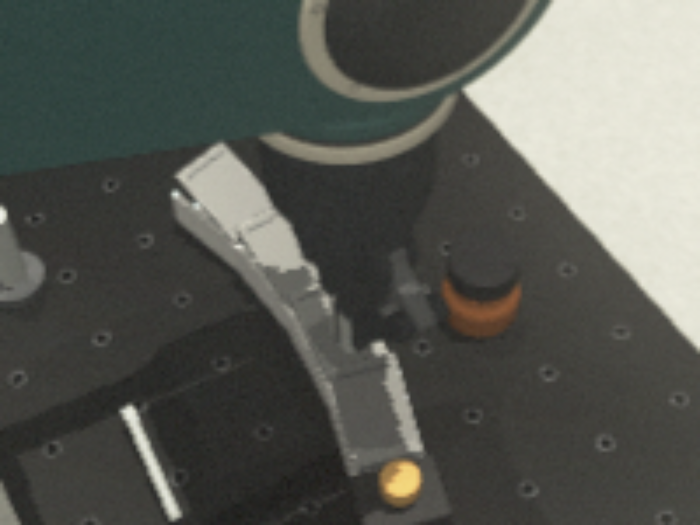

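```bash
cat >> h.py <<'E'
def cloud(n):
    c=read_camera(n);R,_=cv2.Rodrigues(c['rvec']);z=c['range_z']
    v,u=np.nonzero(z>0);d=z[v,u];X=np.c_[u*d,v*d,d]@np.linalg.inv(c['camera_matrix']).T
    return (X-c['tvec'].ravel())@R
def heights(n):
    H,U=geom(np.load('fit.npy'));W=cloud(n)
    for i in range(4):
        D=W[:,:2]-H[i];s=D@U[i];w=D@[U[i][1],-U[i][0]]
        print(n,i+1,[(a,np.round(np.median(W[m,2])*1e3,1),int(m.sum())) if (m:=(abs(w)<.015)&(abs(s-a/1e3)<.004)&(W[:,2]<.075)&(W[:,2]>.03)).sum()>3 else (a,'-') for a in(8,16,24,32,40,48)])
E
python3 - <<'E'
from h import *
heights('side');heights('top')
E
```

```text
side 1 [(8, np.float64(45.6), 83), (16, np.float64(48.2), 83), (24, np.float64(51.1), 80), (32, np.float64(53.7), 80), (40, np.float64(56.1), 80), (48, np.float64(58.8), 54)]
side 2 [(8, np.float64(44.8), 45), (16, np.float64(47.5), 26), (24, np.float64(49.9), 26), (32, np.float64(51.4), 27), (40, np.float64(54.4), 37), (48, np.float64(55.6), 24)]
side 3 [(8, np.float64(45.8), 47), (16, np.float64(48.7), 41), (24, np.float64(51.8), 45), (32, np.float64(54.5), 50), (40, np.float64(57.9), 45), (48, np.float64(59.6), 22)]
side 4 [(8, np.float64(46.3), 55), (16, np.float64(49.3), 57), (24, np.float64(52.1), 61), (32, np.float64(55.6), 59), (40, np.float64(59.0), 57), (48, np.float64(61.2), 29)]
top 1 [(8, '-'), (16, '-'), (24, '-'), (32, '-'), (40, '-'), (48, '-')]
top 2 [(8, '-'), (16, '-'), (24, '-'), (32, '-'), (40, '-'), (48, '-')]
top 3 [(8, '-'), (16, '-'), (24, np.float64(50.7), 40), (32, np.float64(53.3), 52), (40, np.float64(56.3), 52), (48, np.float64(59.2), 49)]
top 4 [(8, np.float64(44.3), 51), (16, np.float64(47.9), 54), (24, np.float64(50.8), 54), (32, np.float64(54.3), 54), (40, np.float64(57.3), 55), (48, np.float64(60.5), 44)]
```

View pics/top2.png

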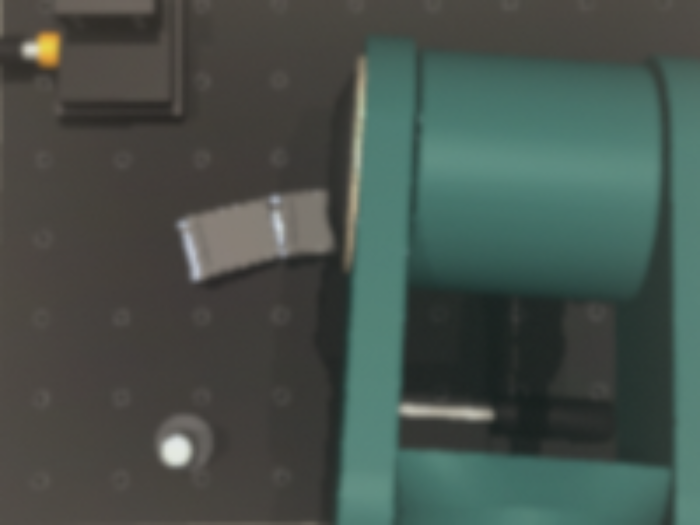

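Run:
```python
from h import *
c=read_camera('side');t=state()['tool_pos'];print(t,state()['q'])
im=cv2.resize(c['frame'][180:280,200:310,::-1],None,fx=6,fy=6,interpolation=cv2.INTER_CUBIC)
for p,col in((t,(0,0,255)),(t+[0,0,.073],(0,255,0)),(t+[0,0,.03],(255,0,255))):
    q=(proj(c,p)[0]-[200,180])*6+3;cv2.circle(im,tuple(map(int,q)),5,col,2)
cv2.imwrite('pics/s3.png',cv2.convertScaleAbs(im,alpha=1.6,beta=20))
W=cloud('side')
for lo in np.arange(.04,.2,.01):
    m=(W[:,2]>lo)&(W[:,2]<lo+.01)&(abs(W[:,0]-t[0])<.09)&(abs(W[:,1]-t[1])<.07)
    if m.sum()>5: print(round(lo,2),m.sum(),W[m].min(0).round(3),W[m].max(0).round(3),np.median(W[m],0).round(3))
```

```text
[ 0.52292883 -0.01506185  0.04380325] [-7.80465700e-02 -1.25797579e-01  1.95164398e+00  8.39248131e-04
  1.31418538e+00  1.46898012e+00]
0.04 649 [ 0.483 -0.085  0.04 ] [0.613 0.055 0.05 ] [ 0.513 -0.054  0.045]
0.05 511 [ 0.497 -0.085  0.05 ] [0.612 0.055 0.06 ] [ 0.518 -0.031  0.054]
0.06 195 [ 0.499 -0.085  0.06 ] [0.613 0.015 0.065] [ 0.602 -0.007  0.062]
0.07 18 [ 0.512 -0.029  0.071] [ 0.524 -0.013  0.08 ] [ 0.514 -0.023  0.077]
0.08 29 [ 0.511 -0.031  0.08 ] [ 0.522 -0.012  0.09 ] [ 0.516 -0.023  0.084]
0.09 27 [ 0.511 -0.031  0.09 ] [ 0.518 -0.01   0.1  ] [ 0.512 -0.023  0.095]
0.1 13 [ 0.511 -0.027  0.1  ] [ 0.516 -0.011  0.109] [ 0.512 -0.018  0.103]
0.11 45 [ 0.509 -0.048  0.11 ] [0.534 0.006 0.12 ] [ 0.511 -0.025  0.117]
0.12 106 [ 0.509 -0.057  0.12 ] [0.534 0.021 0.13 ] [ 0.517 -0.032  0.124]
0.13 61 [ 0.505 -0.064  0.131] [0.521 0.017 0.14 ] [ 0.51  -0.032  0.136]
0.14 67 [ 0.505 -0.071  0.14 ] [ 0.514 -0.001  0.15 ] [ 0.509 -0.033  0.145]
0.15 125 [ 0.505 -0.078  0.151] [0.536 0.    0.16 ] [ 0.513 -0.061  0.156]
0.16 181 [ 0.503 -0.078  0.16 ] [ 0.536 -0.023  0.17 ] [ 0.52  -0.069  0.164]
0.17 141 [ 0.503 -0.065  0.17 ] [ 0.532 -0.023  0.18 ] [ 0.515 -0.054  0.175]
0.18 79 [ 0.512 -0.058  0.18 ] [ 0.533 -0.037  0.19 ] [ 0.518 -0.054  0.185]
0.19 56 [ 0.489 -0.055  0.19 ] [ 0.535 -0.031  0.2  ] [ 0.522 -0.053  0.195]
```

View pics/s3.png

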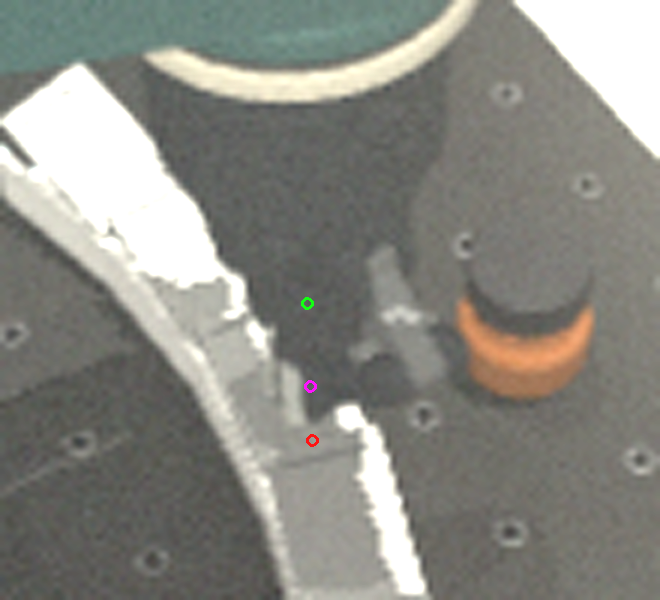

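Run:
```python
from h import *
c=read_camera('side');R,_=cv2.Rodrigues(c['rvec']);z=c['range_z'];K=c['camera_matrix']
for u in(246,248,250,253,256):
    print(u)
    for v in range(234,262,2):
        d=z[v,u];X=R.T@(np.linalg.inv(K)@[u,v,1]*d-c['tvec'].ravel());print('  ',v,X.round(3),c['frame'][v,u])
print((-R.T@c['tvec'].ravel()).round(2))
```

```text
246
   234 [ 0.506 -0.03   0.136] [56 57 55]
   236 [ 0.511 -0.02   0.114] [55 57 54]
   238 [ 0.512 -0.018  0.105] [47 45 47]
   240 [ 0.512 -0.016  0.096] [73 72 69]
   242 [ 0.512 -0.016  0.09 ] [73 71 68]
   244 [ 0.512 -0.016  0.084] [75 73 68]
   246 [ 0.512 -0.016  0.077] [72 71 68]
   248 [ 0.519 -0.001  0.045] [90 88 82]
   250 [ 0.516 -0.006  0.047] [85 84 80]
   252 [ 0.515 -0.009  0.045] [84 85 79]
   254 [ 0.513 -0.012  0.045] [86 85 80]
   256 [ 0.507 -0.023  0.058] [83 83 77]
   258 [ 0.506 -0.025  0.055] [81 81 77]
   260 [ 0.503 -0.029  0.056] [86 86 81]
248
   234 [ 0.508 -0.033  0.138] [44 46 43]
   236 [ 0.508 -0.033  0.133] [47 47 46]
   238 [ 0.512 -0.025  0.115] [47 48 49]
   240 [ 0.511 -0.025  0.109] [52 51 51]
   242 [ 0.513 -0.023  0.098] [108 108 100]
   244 [ 0.512 -0.023  0.093] [108 107 100]
   246 [ 0.512 -0.022  0.085] [108 108 100]
   248 [ 0.512 -0.022  0.079] [110 108 101]
   250 [ 0.52  -0.008  0.046] [ 99 101  93]
   252 [ 0.518 -0.01   0.045] [82 80 76]
   254 [ 0.511 -0.023  0.06 ] [87 87 85]
   256 [ 0.51  -0.025  0.059] [83 83 77]
   258 [ 0.
[... 1133 characters left out ...]
58] [71 69 68]
   258 [ 0.516 -0.032  0.057] [82 84 76]
   260 [ 0.514 -0.035  0.056] [83 83 77]
256
   234 [ 0.525 -0.029  0.121] [47 48 46]
   236 [ 0.522 -0.034  0.124] [49 49 48]
   238 [ 0.519 -0.039  0.126] [44 46 41]
   240 [ 0.513 -0.05   0.139] [44 44 44]
   242 [ 0.512 -0.052  0.137] [45 47 43]
   244 [ 0.511 -0.052  0.132] [45 46 45]
   246 [ 0.512 -0.051  0.124] [43 46 46]
   248 [ 0.525 -0.029  0.078] [146 144 135]
   250 [ 0.533 -0.013  0.043] [125 123 116]
   252 [ 0.525 -0.027  0.062] [85 82 80]
   254 [ 0.524 -0.029  0.058] [85 85 81]
   256 [ 0.522 -0.033  0.059] [88 87 82]
   258 [ 0.52  -0.035  0.057] [86 86 83]
   260 [ 0.519 -0.038  0.056] [86 86 82]
[ 0.35 -0.33  0.63]
```

The pictures disagree with the reported height. Cover 1 is still at about 0.33 rad, and the fingertips appear at z≈0.07 while the TCP reads 0.044. Nothing has been touched, so I'll go back over cover 1 and descend by observation.

```bash
python3 -m pendant '0 0 0.04 0 0 0 -1;-0.02 -0.05 0.08 0 0 0 -1;-0.03 -0.1 0.1 0 0 0 -1;-0.04 -0.15 0.1 0 0 0 -1;-0.05 -0.19 0.1 0 0 0 -1'
python3 - <<'E'
from h import *
s=state();t=s['tool_pos'];print(t,s['grip_width'],s['ft_force'])
c=read_camera('side')
im=cv2.resize(c['frame'][200:300,200:310,::-1],None,fx=6,fy=6,interpolation=cv2.INTER_CUBIC)
cv2.imwrite('pics/s4.png',cv2.convertScaleAbs(im,alpha=1.8,beta=20))
heights('side')
E
```

```text
clock: 6.62
tool_pos: [0.5154, -0.0448, 0.0592]
orientation: [-0.0, 1.0, 0.011, 0.001]
ft_force: [0.0, 0.4, -0.9]
grip_width: 0.001
[ 0.51536867 -0.04478156  0.05924007] 0.0013349925705821496 [ 0.00182541  0.36541613 -0.86770621]
side 1 [(8, np.float64(45.5), 83), (16, np.float64(48.2), 83), (24, np.float64(51.2), 79), (32, np.float64(53.6), 73), (40, np.float64(56.4), 26), (48, np.float64(58.7), 9)]
side 2 [(8, np.float64(45.4), 26), (16, np.float64(47.3), 36), (24, np.float64(49.9), 33), (32, np.float64(52.5), 36), (40, np.float64(54.1), 33), (48, np.float64(55.9), 21)]
side 3 [(8, np.float64(46.2), 39), (16, np.float64(48.7), 38), (24, np.float64(51.4), 38), (32, np.float64(54.6), 36), (40, np.float64(57.3), 41), (48, np.float64(59.9), 25)]
side 4 [(8, np.float64(46.2), 49), (16, np.float64(48.6), 62), (24, np.float64(51.9), 43), (32, np.float64(54.3), 20), (40, '-'), (48, '-')]
```

View pics/s4.png

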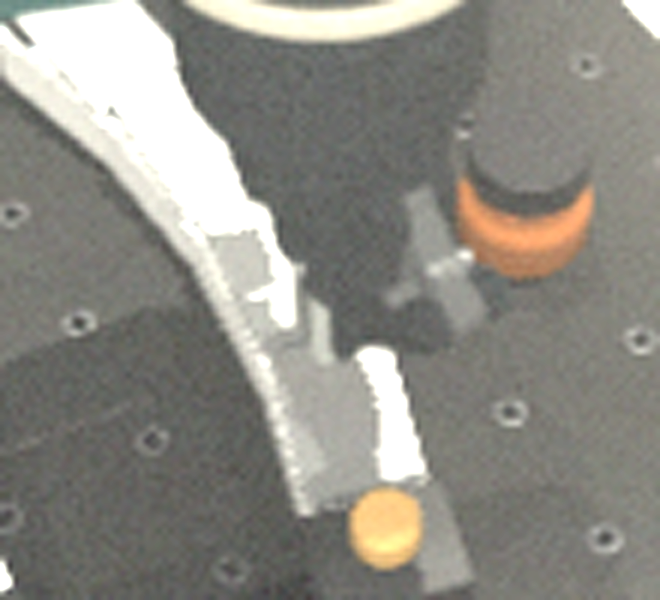

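```bash
cat > look.py <<'E'
from h import *
import sys
s=state();t=s['tool_pos'];print(s['clock'],t.round(4),s['ft_force'].round(1))
c=read_camera('side')
im=cv2.resize(c['frame'][170:290,190:310,::-1],None,fx=5,fy=5,interpolation=cv2.INTER_CUBIC)
cv2.imwrite(f'pics/{sys.argv[1]}.png',cv2.convertScaleAbs(im,alpha=1.8,beta=20))
heights('side')
W=cloud('side');m=(abs(W[:,0]-t[0])<.014)&(abs(W[:,1]-t[1])<.016)&(W[:,2]<t[2]+.06)&(W[:,2]>t[2]-.01)
h=np.histogram(W[m,2],np.arange(t[2]-.01,t[2]+.06,.005));print(list(zip(((h[1][:-1]-t[2])*1e3).round().astype(int).tolist(),h[0].tolist())))
E
python3 look.py s5
python3 -m pendant '0 0 -0.02 0 0 0 -1;0 0 -0.04 0 0 0 -1;0 0 -0.06 0 0 0 -1;0 0 -0.08 0 0 0 -1;0 0 -0.1 0 0 0 -1'
python3 -m pendant '0 0 -0.01 0 0 0 -1;0 0 -0.02 0 0 0 -1;0 0 -0.03 0 0 0 -1;0 0 -0.04 0 0 0 -1;0 0 -0.05 0 0 0 -1'
python3 look.py s6
```

```text
6.7167 [ 0.5151 -0.0448  0.0587] [-0.4 -0.4  0.3]
side 1 [(8, np.float64(45.7), 83), (16, np.float64(48.1), 83), (24, np.float64(51.2), 81), (32, np.float64(53.4), 72), (40, np.float64(56.3), 29), (48, np.float64(58.5), 9)]
side 2 [(8, np.float64(44.9), 25), (16, np.float64(47.5), 38), (24, np.float64(49.5), 35), (32, np.float64(51.5), 33), (40, np.float64(54.0), 39), (48, np.float64(56.0), 20)]
side 3 [(8, np.float64(45.5), 37), (16, np.float64(49.1), 41), (24, np.float64(51.8), 39), (32, np.float64(54.8), 40), (40, np.float64(57.7), 37), (48, np.float64(59.6), 24)]
side 4 [(8, np.float64(46.2), 52), (16, np.float64(49.4), 59), (24, np.float64(52.3), 53), (32, np.float64(55.3), 21), (40, '-'), (48, '-')]
[(-10, 141), (-5, 65), (0, 0), (5, 0), (10, 0), (15, 0), (20, 0), (25, 5), (30, 11), (35, 14), (40, 17), (45, 15), (50, 14), (55, 9)]
clock: 7.28
tool_pos: [0.5153, -0.0435, 0.0431]
orientation: [-0.0, 1.0, 0.012, 0.001]
ft_force: [-0.2, 0.7, -0.0]
grip_width: 0.003
clock: 7.7
tool_pos: [0.5153, -0.0436, 0.0355]
orientation: [-0.0, 1.0, 0.012, 0.001]
ft_force: [-0.1, -0.2, 0.2]
grip_width: 0.002
7.7 [ 0.5153 -0.0436  0.0355] [-0.1 -0.2  0.2]
side 1 [(8, np.float64(45.6), 88), (16, np.float64(48.8), 94), (24, np.float64(50.8), 61), (32, np.float64(54.4), 17), (40, np.float64(56.9), 9), (48, np.float64(57.9), 10)]
side 2 [(8, np.float64(44.4), 21), (16, np.float64(47.1), 24), (24, np.float64(49.8), 26), (32, np.float64(51.9), 16), (40, np.float64(54.5), 17), (48, np.float64(56.2), 10)]
side 3 [(8, np.float64(45.8), 18), (16, np.float64(49.5), 18), (24, np.float64(52.3), 19), (32, np.float64(55.2), 31), (40, np.float64(57.6), 37), (48, np.float64(60.3), 10)]
side 4 [(8, np.float64(45.4), 4), (16, '-'), (24, '-'), (32, '-'), (40, '-'), (48, '-')]
[(-10, 0), (-5, 0), (0, 1), (5, 2), (10, 82), (15, 52), (20, 7), (25, 5), (30, 9), (35, 13), (40, 15), (45, 14), (50, 11)]
```

View pics/s6.png

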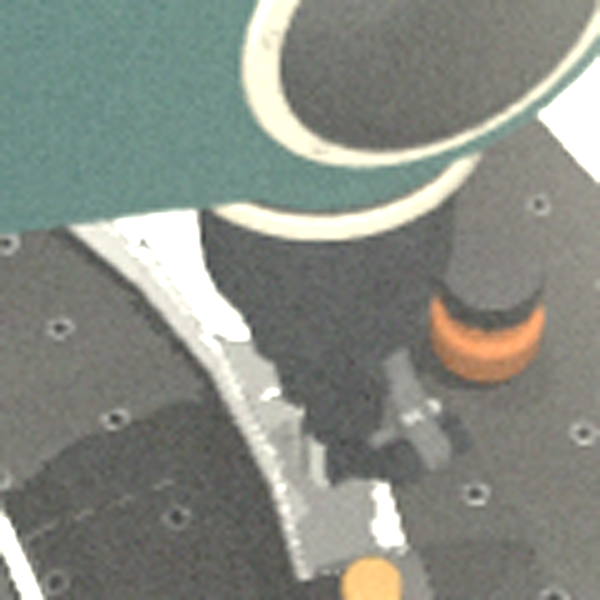

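The fingertips really sit about 26 mm above the reported TCP (lowest finger points at +25 mm), so they are still a few mm above the cover. I'll continue down in small steps.

```bash
python3 -m pendant '0 0 -0.012 0 0 0 -1;0 0 -0.024 0 0 0 -1;0 0 -0.036 0 0 0 -1;0 0 -0.048 0 0 0 -1;0 0 -0.06 0 0 0 -1'
python3 look.py s7
python3 -m pendant '0 0 -0.006 0 0 0 -1;0 0 -0.012 0 0 0 -1;0 0 -0.018 0 0 0 -1;0 0 -0.022 0 0 0 -1;0 0 -0.025 0 0 0 -1'
python3 look.py s8
```

```text
clock: 8.27
tool_pos: [0.5152, -0.0435, 0.0264]
orientation: [-0.0, 1.0, 0.012, 0.0]
ft_force: [-0.5, -0.2, -0.2]
grip_width: 0.001
8.2667 [ 0.5152 -0.0435  0.0264] [-0.5 -0.2 -0.2]
side 1 [(8, np.float64(44.8), 80), (16, np.float64(47.7), 109), (24, np.float64(50.4), 35), (32, np.float64(52.0), 11), (40, np.float64(53.4), 10), (48, np.float64(54.3), 11)]
side 2 [(8, np.float64(45.2), 15), (16, np.float64(47.1), 18), (24, np.float64(48.5), 15), (32, np.float64(51.4), 11), (40, np.float64(54.2), 12), (48, np.float64(56.0), 4)]
side 3 [(8, np.float64(44.8), 8), (16, np.float64(47.8), 13), (24, np.float64(51.8), 21), (32, np.float64(54.9), 28), (40, np.float64(55.9), 6), (48, '-')]
side 4 [(8, '-'), (16, '-'), (24, '-'), (32, '-'), (40, '-'), (48, '-')]
[(-10, 0), (-5, 0), (0, 0), (5, 0), (10, 0), (15, 21), (20, 64), (25, 12), (30, 11), (35, 15), (40, 11), (45, 17), (50, 11), (55, 6)]
clock: 8.83
tool_pos: [0.5151, -0.0435, 0.0225]
orientation: [-0.0, 1.0, 0.012, 0.0]
ft_force: [-0.0, 1.4, 0.6]
grip_width: -0.002
8.8333 [ 0.5151 -0.0435  0.0225] [-0.   1.4  0.6]
side 1 [(8, np.float64(43.9), 76), (16, np.float64(45.9), 97), (24, np.float64(47.7), 37), (32, np.float64(50.1), 13), (40, np.float64(48.7), 9), (48, np.float64(49.3), 13)]
side 2 [(8, np.float64(44.5), 14), (16, np.float64(47.2), 18), (24, np.float64(49.9), 11), (32, np.float64(51.5), 12), (40, np.float64(52.6), 6), (48, '-')]
side 3 [(8, np.float64(45.5), 8), (16, np.float64(49.0), 11), (24, np.float64(51.2), 22), (32, np.float64(53.7), 20), (40, '-'), (48, '-')]
side 4 [(8, '-'), (16, '-'), (24, '-'), (32, '-'), (40, '-'), (48, '-')]
[(-10, 0), (-5, 0), (0, 0), (5, 0), (10, 1), (15, 1), (20, 73), (25, 14), (30, 10), (35, 14), (40, 15), (45, 13), (50, 11), (55, 8)]
```

View pics/s8.png

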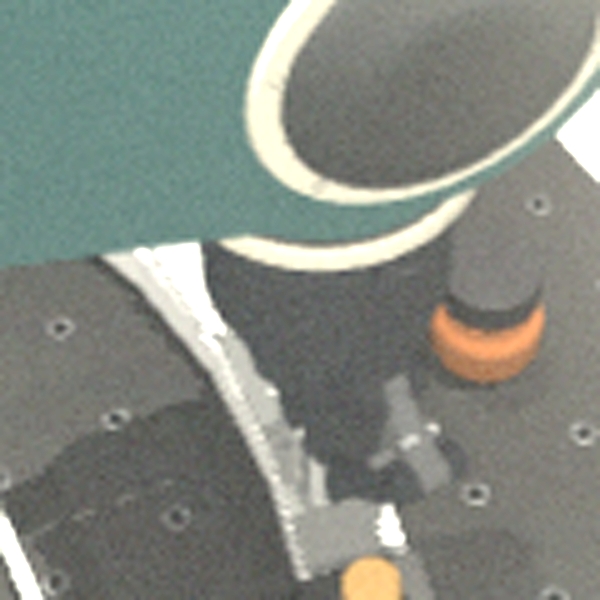

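Contact confirmed: cover 1 is closing (0.33 → ~0.18). Tip offset is about 27 mm.

```bash
python3 -m pendant '0 0 -0.006 0 0 0 -1;0 0 -0.012 0 0 0 -1;0 0 -0.018 0 0 0 -1;0 0 -0.022 0 0 0 -1;0 0 -0.025 0 0 0 -1'
python3 -m pendant '0 0 -0.002 0 0 0 -1;0 0 -0.004 0 0 0 -1;0 0 -0.006 0 0 0 -1;0 0 -0.006 0 0 0 -1;0 0 -0.006 0 0 0 -1'
python3 look.py s9
```

```text
clock: 9.4
tool_pos: [0.515, -0.0435, 0.0187]
orientation: [-0.0, 1.0, 0.012, 0.0]
ft_force: [0.2, 0.8, 0.6]
grip_width: -0.001
clock: 9.82
tool_pos: [0.515, -0.0436, 0.0178]
orientation: [-0.0, 1.0, 0.012, 0.0]
ft_force: [-0.5, -0.5, -0.1]
grip_width: 0.004
9.8167 [ 0.515  -0.0436  0.0178] [-0.5 -0.5 -0.1]
side 1 [(8, np.float64(42.8), 73), (16, np.float64(44.3), 90), (24, np.float64(54.2), 33), (32, np.float64(43.9), 18), (40, np.float64(43.3), 6), (48, np.float64(43.2), 12)]
side 2 [(8, np.float64(45.0), 16), (16, np.float64(47.3), 15), (24, np.float64(50.3), 6), (32, np.float64(52.3), 8), (40, '-'), (48, '-')]
side 3 [(8, np.float64(46.4), 5), (16, np.float64(50.0), 11), (24, np.float64(52.0), 20), (32, np.float64(52.9), 4), (40, '-'), (48, '-')]
side 4 [(8, '-'), (16, '-'), (24, '-'), (32, '-'), (40, '-'), (48, '-')]
[(-10, 0), (-5, 0), (0, 0), (5, 0), (10, 0), (15, 0), (20, 28), (25, 48), (30, 8), (35, 15), (40, 13), (45, 13), (50, 11)]
```

```bash
python3 -m pendant '0 0 -0.002 0 0 0 -1;0 0 -0.004 0 0 0 -1;0 0 -0.005 0 0 0 -1;0 0 -0.005 0 0 0 -1;0 0 -0.005 0 0 0 -1'
python3 -m pendant '0 0 -0.002 0 0 0 -1;0 0 -0.004 0 0 0 -1;0 0 -0.005 0 0 0 -1;0 0 -0.005 0 0 0 -1;0 0 -0.005 0 0 0 -1'
python3 look.py s10
```

```text
clock: 10.38
tool_pos: [0.5151, -0.0436, 0.0171]
orientation: [-0.0, 1.0, 0.012, 0.0]
ft_force: [-0.6, 0.7, 1.4]
grip_width: -0.003
clock: 10.8
tool_pos: [0.5152, -0.0435, 0.0169]
orientation: [-0.0, 1.0, 0.012, 0.0]
ft_force: [-4.8, 1.3, 8.6]
grip_width: 0.001
10.8 [ 0.5152 -0.0435  0.0169] [-4.8  1.3  8.6]
side 1 [(8, np.float64(42.6), 72), (16, np.float64(43.6), 93), (24, np.float64(53.8), 31), (32, np.float64(44.6), 19), (40, np.float64(42.2), 8), (48, np.float64(42.4), 11)]
side 2 [(8, np.float64(45.8), 14), (16, np.float64(46.2), 11), (24, np.float64(48.9), 10), (32, np.float64(51.5), 9), (40, '-'), (48, '-')]
side 3 [(8, np.float64(46.7), 6), (16, np.float64(49.2), 11), (24, np.float64(51.5), 19), (32, '-'), (40, '-'), (48, '-')]
side 4 [(8, '-'), (16, '-'), (24, '-'), (32, '-'), (40, '-'), (48, '-')]
[(-10, 0), (-5, 0), (0, 0), (5, 0), (10, 0), (15, 0), (20, 24), (25, 50), (30, 7), (35, 14), (40, 14), (45, 8), (50, 14), (55, 8)]
```

Cover 1 is flat: the duct was felt with 8.6 N at TCP z 0.0169, so the real tip offset is 25 mm. Now I rise about 1.3 mm and sweep onto cover 2.

```bash
python3 -m pendant '0 0 0.009 0 0 0 -1;0.005 0.02 0.009 0 0 0 -1;0.01 0.045 0.009 0 0 0 -1;0.018 0.07 0.009 0 0 0 -1;0.025 0.09 0.009 0 0 0 -1'
python3 -m pendant '0.005 0.02 0 0 0 0 -1;0.01 0.04 0 0 0 0 -1;0.015 0.06 0 0 0 0 -1;0.02 0.07 0 0 0 0 -1;0.022 0.08 0 0 0 0 -1'
python3 look.py s11
```

```text
clock: 11.37
tool_pos: [0.519, -0.0295, 0.0181]
orientation: [-0.0, 1.0, 0.012, 0.0]
ft_force: [-0.4, 0.1, 0.3]
grip_width: 0.001
clock: 11.78
tool_pos: [0.5225, -0.0175, 0.0182]
orientation: [-0.0, 1.0, 0.012, 0.0]
ft_force: [-0.5, -2.5, 2.0]
grip_width: -0.0
11.7833 [ 0.5225 -0.0175  0.0182] [-0.5 -2.5  2. ]
side 1 [(8, np.float64(42.9), 69), (16, np.float64(42.6), 67), (24, np.float64(42.7), 70), (32, np.float64(42.6), 67), (40, np.float64(43.3), 80), (48, np.float64(46.1), 71)]
side 2 [(8, np.float64(44.8), 11), (16, np.float64(45.9), 18), (24, np.float64(47.7), 20), (32, np.float64(49.6), 21), (40, np.float64(51.2), 25), (48, np.float64(52.4), 14)]
side 3 [(8, np.float64(46.0), 29), (16, np.float64(48.6), 27), (24, np.float64(51.4), 23), (32, np.float64(54.6), 24), (40, np.float64(57.7), 27), (48, np.float64(59.7), 21)]
side 4 [(8, np.float64(45.9), 52), (16, np.float64(49.3), 49), (24, np.float64(51.9), 22), (32, '-'), (40, '-'), (48, '-')]
[(-10, 0), (-5, 0), (0, 0), (5, 0), (10, 0), (15, 0), (20, 46), (25, 35), (30, 10), (35, 15), (40, 12), (45, 12), (50, 9)]
```

View pics/s11.png

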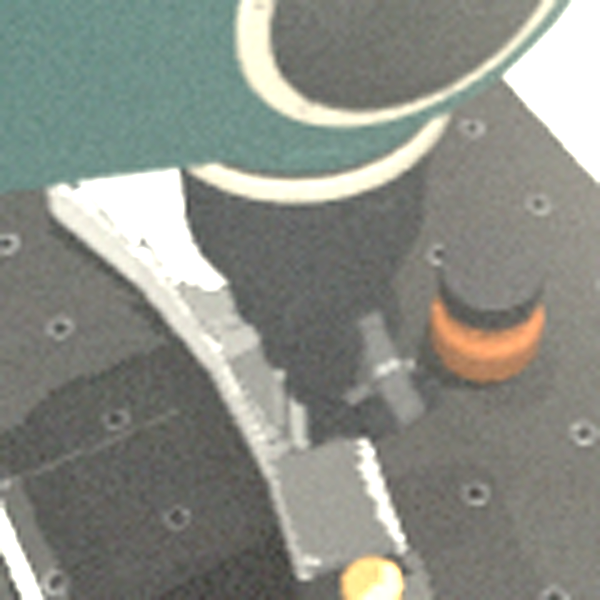

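Cover 1 is flat (all readings 42.6–43 mm where free) and cover 2 is going down. Continuing.

```bash
python3 -m pendant '0.002 0.03 0 0 0 0 -1;0.004 0.06 0 0 0 0 -1;0.008 0.09 0 0 0 0 -1;0.01 0.12 0 0 0 0 -1;0.014 0.15 0 0 0 0 -1'
python3 -m pendant '0.002 0.03 0 0 0 0 -1;0.004 0.06 0 0 0 0 -1;0.008 0.09 0 0 0 0 -1;0.01 0.12 0 0 0 0 -1;0.012 0.14 0 0 0 0 -1'
python3 look.py s12
```

```text
clock: 12.35
tool_pos: [0.5245, 0.0057, 0.0181]
orientation: [-0.001, 1.0, 0.012, 0.0]
ft_force: [-0.1, -0.3, -0.0]
grip_width: -0.001
clock: 12.77
tool_pos: [0.5263, 0.0272, 0.0181]
orientation: [-0.001, 1.0, 0.012, 0.0]
ft_force: [0.5, 0.3, 0.2]
grip_width: -0.002
12.7667 [0.5263 0.0272 0.0181] [0.5 0.3 0.2]
side 1 [(8, np.float64(42.8), 73), (16, np.float64(42.6), 66), (24, np.float64(42.6), 68), (32, np.float64(42.7), 64), (40, np.float64(42.7), 64), (48, np.float64(42.3), 66)]
side 2 [(8, np.float64(42.9), 60), (16, np.float64(43.0), 61), (24, np.float64(42.8), 57), (32, np.float64(44.0), 92), (40, np.float64(49.7), 39), (48, np.float64(53.8), 19)]
side 3 [(8, np.float64(46.1), 20), (16, np.float64(48.7), 30), (24, np.float64(51.8), 27), (32, np.float64(54.7), 31), (40, np.float64(58.1), 29), (48, np.float64(59.9), 21)]
side 4 [(8, np.float64(46.5), 44), (16, np.float64(49.4), 54), (24, np.float64(52.2), 46), (32, np.float64(55.3), 53), (40, np.float64(58.8), 60), (48, np.float64(61.1), 29)]
[(-10, 0), (-5, 0), (0, 0), (5, 0), (10, 0), (15, 0), (20, 40), (25, 43), (30, 11), (35, 16), (40, 13), (45, 12), (50, 12)]
```

Cover 2 is flat (slope ~0 along the visible part) and cover 3 is untouched. Continuing to cover 3.

```bash
python3 -m pendant '0.002 0.02 0 0 0 0 -1;0.004 0.04 0 0 0 0 -1;0.006 0.06 0 0 0 0 -1;0.006 0.08 0 0 0 0 -1;0.006 0.1 0 0 0 0 -1'
python3 -m pendant '-0.002 0.025 0 0 0 0 -1;-0.004 0.05 0 0 0 0 -1;-0.006 0.075 0 0 0 0 -1;-0.008 0.1 0 0 0 0 -1;-0.01 0.125 0 0 0 0 -1'
python3 -m pendant '-0.002 0.03 0 0 0 0 -1;-0.005 0.06 0 0 0 0 -1;-0.008 0.09 0 0 0 0 -1;-0.011 0.12 0 0 0 0 -1;-0.013 0.14 0 0 0 0 -1'
python3 look.py s13
```

```text
clock: 13.33
tool_pos: [0.5273, 0.0421, 0.0183]
orientation: [-0.001, 1.0, 0.012, 0.0]
ft_force: [0.9, -1.4, 1.4]
grip_width: 0.004
clock: 13.75
tool_pos: [0.5257, 0.0613, 0.0182]
orientation: [-0.001, 1.0, 0.012, 0.0]
ft_force: [1.0, -0.2, -0.5]
grip_width: -0.001
clock: 14.17
tool_pos: [0.5237, 0.0829, 0.0182]
orientation: [-0.001, 1.0, 0.012, 0.0]
ft_force: [0.0, 0.1, 0.1]
grip_width: -0.001
14.1667 [0.5237 0.0829 0.0182] [0.  0.1 0.1]
side 1 [(8, np.float64(42.7), 69), (16, np.float64(42.7), 72), (24, np.float64(42.6), 63), (32, np.float64(42.6), 68), (40, np.float64(42.9), 62), (48, np.float64(42.9), 62)]
side 2 [(8, np.float64(42.4), 62), (16, np.float64(42.9), 60), (24, np.float64(42.9), 58), (32, np.float64(43.2), 58), (40, np.float64(43.2), 52), (48, np.float64(43.4), 60)]
side 3 [(8, np.float64(42.7), 52), (16, np.float64(42.7), 50), (24, np.float64(42.9), 52), (32, np.float64(44.2), 88), (40, np.float64(53.7), 47), (48, np.float64(53.2), 21)]
side 4 [(8, np.float64(45.8), 21), (16, np.float64(49.4), 36), (24, np.float64(52.4), 38), (32, np.float64(55.2), 44), (40, np.float64(58.4), 43), (48, np.float64(60.8), 26)]
[(-10, 0), (-5, 0), (0, 0), (5, 0), (10, 0), (15, 0), (20, 29), (25, 51), (30, 8), (35, 20), (40, 19), (45, 13), (50, 11)]
```

View pics/s13.png

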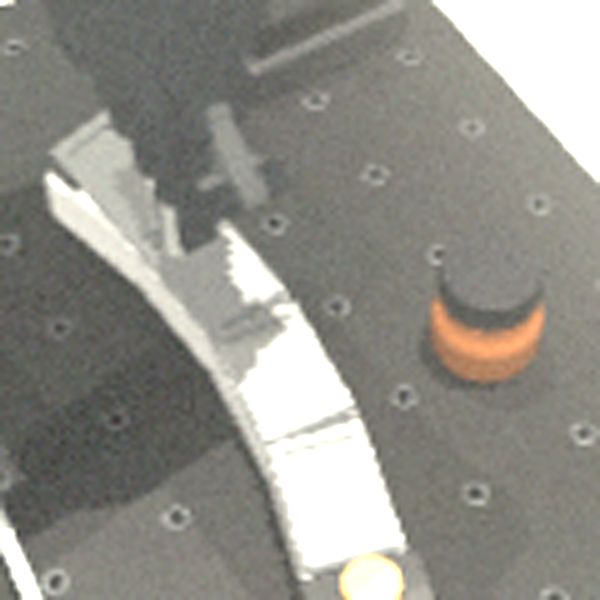

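Covers 1–3 are flat. Now cover 4.

```bash
python3 -m pendant '-0.001 0.02 0 0 0 0 -1;-0.003 0.04 0 0 0 0 -1;-0.006 0.06 0 0 0 0 -1;-0.01 0.08 0 0 0 0 -1;-0.013 0.1 0 0 0 0 -1'
python3 -m pendant '-0.006 0.025 0 0 0 0 -1;-0.013 0.05 0 0 0 0 -1;-0.02 0.075 0 0 0 0 -1;-0.027 0.1 0 0 0 0 -1;-0.034 0.125 0 0 0 0 -1'
python3 -m pendant '-0.008 0.03 0 0 0 0 -1;-0.016 0.06 0 0 0 0 -1;-0.024 0.09 0 0 0 0 -1;-0.032 0.12 0 0 0 0 -1;-0.038 0.14 0 0 0 0 -1'
python3 look.py s14
```

```text
clock: 14.73
tool_pos: [0.5218, 0.0978, 0.0183]
orientation: [-0.001, 1.0, 0.012, 0.001]
ft_force: [-0.9, -1.2, 1.5]
grip_width: -0.001
clock: 15.15
tool_pos: [0.5165, 0.117, 0.0183]
orientation: [-0.001, 1.0, 0.012, 0.0]
ft_force: [-0.1, -0.4, 0.6]
grip_width: 0.005
clock: 15.57
tool_pos: [0.5106, 0.1386, 0.0182]
orientation: [-0.001, 1.0, 0.012, 0.0]
ft_force: [0.5, -1.0, 0.5]
grip_width: -0.001
15.5667 [0.5106 0.1386 0.0182] [ 0.5 -1.   0.5]
side 1 [(8, np.float64(42.6), 74), (16, np.float64(42.7), 64), (24, np.float64(42.9), 70), (32, np.float64(42.4), 64), (40, np.float64(42.8), 65), (48, np.float64(42.6), 62)]
side 2 [(8, np.float64(42.9), 59), (16, np.float64(43.3), 62), (24, np.float64(43.1), 58), (32, np.float64(43.4), 57), (40, np.float64(43.4), 55), (48, np.float64(43.5), 52)]
side 3 [(8, np.float64(42.7), 51), (16, np.float64(43.0), 52), (24, np.float64(42.9), 57), (32, np.float64(43.0), 45), (40, np.float64(43.7), 54), (48, np.float64(43.6), 46)]
side 4 [(8, np.float64(42.4), 47), (16, np.float64(43.1), 46), (24, np.float64(42.9), 46), (32, np.float64(46.0), 82), (40, np.float64(48.8), 52), (48, np.float64(52.4), 18)]
[(-10, 0), (-5, 1), (0, 0), (5, 0), (10, 0), (15, 0), (20, 25), (25, 34), (30, 13), (35, 20), (40, 13), (45, 20), (50, 10)]
```

View pics/s14.png

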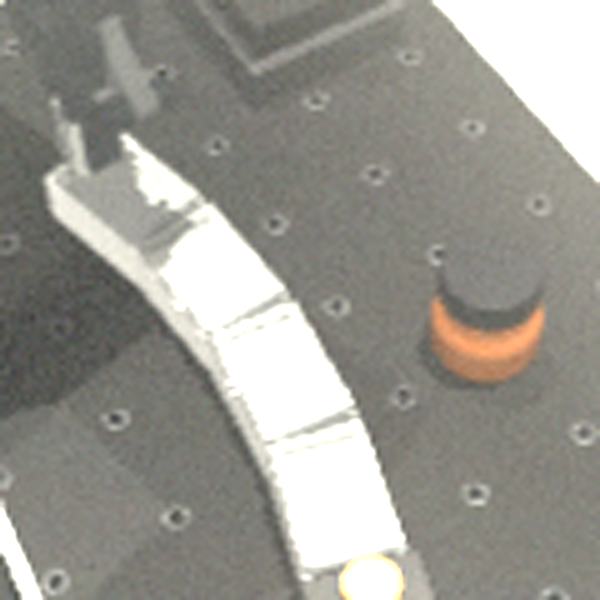

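Cover 4 is down. I lift straight up and back away for a clear check from both cameras.

```bash
python3 -m pendant '0 0 0.1 0 0 0 -1;0 0 0.3 0 0 0 -1;0 0 0.5 0 0 0 -1;0 0 0.7 0 0 0 -1;0 0 0.9 0 0 0 -1'
python3 -m pendant '0 0 0.2 0 0 0 -1;0 0 0.4 0 0 0 -1;-0.1 0.2 0.5 0 0 0 -1;-0.2 0.4 0.5 0 0 0 -1;-0.3 0.6 0.5 0 0 0 -1'
python3 -m pendant '0 0.2 0 0 0 0 -1;0 0.4 0 0 0 0 -1;0 0.6 0 0 0 0 -1;0 0.8 0 0 0 0 -1;0 0.9 0 0 0 0 -1'
python3 - <<'E'
from h import *
heights('top');heights('side')
for n in('top','side'):
    snap(n,n+'_end.png')
    for k in('post','jar','driver'):
        print(n,k,[(round(d['conf'],2),np.round(d['centre'],3)) for d in place_of(k,n)[:1]])
E
```

```text
clock: 16.13
tool_pos: [0.5106, 0.1379, 0.1547]
orientation: [-0.001, 1.0, 0.012, 0.0]
ft_force: [0.2, 0.3, 0.5]
grip_width: -0.001
clock: 16.55
tool_pos: [0.4654, 0.2286, 0.2311]
orientation: [-0.001, 1.0, 0.011, 0.001]
ft_force: [0.7, 0.1, -1.3]
grip_width: -0.002
clock: 16.97
tool_pos: [0.4651, 0.366, 0.2307]
orientation: [-0.001, 1.0, 0.012, 0.001]
ft_force: [0.2, 0.1, 0.6]
grip_width: -0.003
top 1 [(8, np.float64(41.1), 52), (16, np.float64(41.6), 51), (24, np.float64(41.5), 52), (32, np.float64(42.0), 51), (40, np.float64(41.8), 52), (48, np.float64(41.6), 51)]
top 2 [(8, np.float64(41.7), 52), (16, np.float64(42.3), 50), (24, np.float64(42.5), 53), (32, np.float64(42.2), 51), (40, np.float64(42.6), 50), (48, np.float64(43.3), 52)]
top 3 [(8, np.float64(42.0), 48), (16, np.float64(41.5), 52), (24, np.float64(42.2), 54), (32, np.float64(42.2), 50), (40, np.float64(42.2), 51), (48, np.float64(42.8), 53)]
top 4 [(8, np.float64(41.8), 52), (16, np.float64(42.4), 53), (24, np.float64(42.0), 52), (32, np.float64(42.2), 53), (40, np.float64(42.4), 53), (48, np.float64(42.7), 50)]
side
[... 300 characters left out ...]
oat64(43.5), 54), (48, np.float64(43.5), 55)]
side 3 [(8, np.float64(42.6), 49), (16, np.float64(42.7), 58), (24, np.float64(43.1), 53), (32, np.float64(43.4), 48), (40, np.float64(43.5), 49), (48, np.float64(43.5), 45)]
side 4 [(8, np.float64(43.1), 43), (16, np.float64(42.7), 48), (24, np.float64(43.1), 49), (32, np.float64(43.2), 43), (40, np.float64(43.3), 48), (48, np.float64(43.5), 42)]
top post [(0.62, array([0.389, 0.149, 0.014]))]
top jar [(0.88, array([ 0.61 , -0.005,  0.013]))]
top driver [(0.59, array([ 0.406, -0.044,  0.008]))]
side post [(0.72, array([0.388, 0.151, 0.013]))]
side jar [(0.72, array([ 0.616, -0.   ,  0.013]))]
side driver [(0.81, array([ 0.405, -0.039,  0.012]))]
```

View pics/top_end.png

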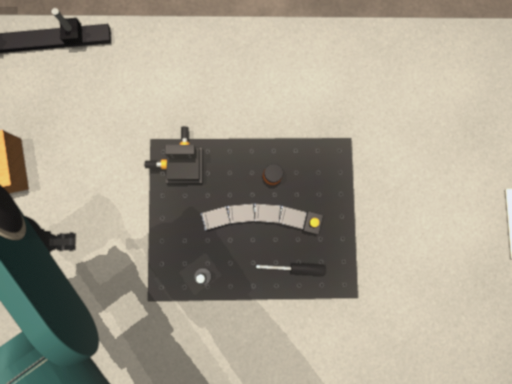

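All four covers are flat within about 0.03 rad, the bystanders have not moved, and the arm is clear at the left of the picture. Handing in.

```bash
python3 -c "
from rig import *
print(finish_job())"
```

```text
the job is handed in; nothing more can be done
None
```

All four covers are pressed flat and were shut in order 1 to 4, and I handed the job in at about 17 s of the 51 s allowed. I pressed cover 1 down first. Then I swept the shut fingertips along the duct about 1.3 mm above its top to shut covers 2, 3 and 4.

**Final checks:**
- **Covers:** both cameras' depth readings put each cover within about 0.03 rad of flat, against the 0.07 limit. No cover was lifted in any reading.
- **Bystanders:** the post, jar and screwdriver read where they were at the start, within the detectors' few millimetres.
- **Arm:** it stands well clear and touches nothing.
- **Forces:** the highest force I read was about 10 N in total (8.6 N vertical), while feeling for the duct on cover 1. It was about 3 N or less during the sweep. These are readings at the end of each call, so a short peak in between would not show.

**One disagreement:** the real fingertips sit about 25 mm above the reported tool position. My first pass over cover 1, made at the reported height, therefore touched nothing. The cameras showed this before anything was disturbed, so I went back and set the height from the depth pictures and the first contact with the duct.

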